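# Clip the control unit's cover shut

### The arm

A 6-joint arm with a two-finger parallel gripper is mounted at the origin on the work surface. World frame = base frame: x ahead of the robot, y to its left, z up, the work surface at z = 0. Lengths are in m, angles in degrees, forces in N, time in s.
With the tool pointing down it reaches from about 0.375 to 0.9 m from the base axis. Payload 3.1 kg.
Tool frame: the origin (TCP) lies at the very end of the fingers, on their centre line; the grasp point (between the pads) lies behind it (bot.grip_depth is the z of the grasp point in the tool frame, in m); z points along the fingers, y is the direction in which the jaws open and shut (so a half turn about z gives the same grasp; the last joint's range is limited). The gripper opens to 87 mm and grips with 3 to 60 N. Pads are 19 mm wide; open, the fingers measure 117 mm over their backs; the gripper's body (75 mm by 190 mm) begins 51 mm behind the grasp point.
Start: joints at [63.684, 30.224, 82.088, -0, 67.689, -10.227], TCP at [0.173, 0.601, 0.223] pointing down, gripper open.
Joint ranges: [-176.69, 176.69], [-43.24, 126.21], [12.49, 139.97], [-82, 262], [0, 151.66], [-163.58, 163.58]. Speed limits (degrees/s): [159.86, 159.86, 180, 180, 180, 180].

### API

Orientations are given as a 3x3 rotation matrix whose columns are the frame's x, y, z axes.
In Python, from rig import bot, vision gives the robot as it stands. The module is installed in compiled form; this text tells all that it offers.
- The arm moves only by the shell command python3 -m jog 'ROWS'. ROWS is JSON, a list of rows, each a list of 3 entries, a list of its own where there are three numbers: the shift along the tool's x, y, z in mm, then the turn, a rotation vector about the tool's x, y, z in degrees, then the closure, from 0 (fully open) to 1 (shut). In form: [[[dx, dy, dz], [wx, wy, wz], fingers], ...]. A call has 1 to 12 rows; each row is the pose to reach, as a shift and turn from the pose commanded when the call began, along the tool's axes at that moment; what a row does not reach only later rows make up. A row lasts 1/12 s, in which the tool goes at most 41.7 mm and 7.16 degrees, less where a joint would pass 70% of its speed; a pose out of reach is approached as far as the arm can. A call with a gripper value outside its range is refused whole. The fingers move at their own pace and stop on an object; the grip force is fixed at half the most. Time passes only in rows, so rows that repeat a pose let the fingers close. It gives the time, the measured TCP pose, the force and the opening at its end, in the units of the state.
- bot.read_state(): the state, without advancing time (a new reading comes with each control period).
- vision.capture(name): name is "side" or "top" or "wrist"; returns the picture (384x512x3 uint8, red, green, blue); there is no depth.
- vision.camera_info(name): a dict with "intrinsics" (3x3 intrinsics, pixels), "dist" ([k1, k2, p1, p2, k3] as OpenCV has them; the pictures are not rectified), "camera_from_world" (4x4, takes a point from world to camera coordinates); the wrist camera has in their place "mount" (4x4, takes a point from camera to tool coordinates, whose origin is the TCP and whose axes are the flange's). Camera axes: x right, y up, looking along -z (the intrinsics and any distortion apply to the point x, -y, -z); pixel columns grow to the right and rows downward; lengths in m; the calibration is good to about 2 mm. A picture is of the moment at which its call begins: read the wrist's pose just before it. camera_info takes no time and is no camera call.
- bot.hand_in(): hands the job in, once; it reports no verdict.
The state is a dict: "time_s": time; "joint_positions": joint angles; "qvel": joint speeds; "tau": joint torques, N m; "position": TCP position; "tcp_rot": TCP orientation; "force": force on the tool from outside, world axes, zero at the start; "moment": the same for the moment, N m; "opening": opening from 0.0 (shut) to 1.0 (fully open).
Only numpy, scipy, OpenCV 4.12 (cv2) and the standard library are available. Lean on these libraries where they do the work, as an engineer would, in place of code of your own. Each camera call takes 0.05 s, during which the arm holds its last target. There are 200 camera calls.

### The job

Press down the white cover of the appliance control unit, going round its rim with the fingertips, until the raised section on each of its four sides clicks shut and stays level. Only press: pick nothing up, and leave the screwdriver, the jar and the loose knob where they are.

Things in the scene. Friction and masses are not known exactly. Their poses are not given: they have to be found in the camera images.
- unit: Control unit, fixed on a 3 mm plate (216 x 156 mm): black tray 190 x 130 x 33 mm with white clip-down cover. Origin: centre of its underside; x lengthwise, towards the end wall with three plug sockets (21 mm out, below 18 mm height), z up. Middle panel (122 x 62 mm) and corner squares (34 mm): tops 35 mm up. On each side, between the corners, one hinged rim section, all at first tilted up, outer edge 10 mm too high.
- sec_plug (a joint): Hinge of the short end section above the three plug sockets (+x end of the unit); 60 mm long, 36 mm from hinge (at the middle panel's edge) to outer edge, 4 mm thick. 0 = up (tilted 16 deg), 0.28 rad = shut against its stop, top level and 38 mm above the worktop. Pushed less than 0.17 it springs back up, beyond that it pulls itself shut and stays. Takes about 5 N down at its press point.
- press_plug (a point): Point to press on the short end section above the three plug sockets (+x end of the unit): on its top face, mid-length, by three small grey ribs, 25 mm outward from its hinge line and 11 mm in from its outer edge; moves with the section: about 45 mm above the worktop when up, 38 mm when shut.
- sec_plain (a joint): Hinge of the short end section at the plain end without sockets (-x end of the unit); 60 mm long, 36 mm from hinge (at the middle panel's edge) to outer edge, 4 mm thick. 0 = up (tilted 16 deg), 0.28 rad = shut against its stop, top level and 38 mm above the worktop. Pushed less than 0.17 it springs back up, beyond that it pulls itself shut and stays. Takes about 5 N down at its press point.
- press_plain (a point): Point to press on the short end section at the plain end without sockets (-x end of the unit): on its top face, mid-length, by three small grey ribs, 25 mm outward from its hinge line and 11 mm in from its outer edge; moves with the section: about 45 mm above the worktop when up, 38 mm when shut.
- sec_left (a joint): Hinge of the long side section on the unit's +y side; 120 mm long, 36 mm from hinge (at the middle panel's edge) to outer edge, 4 mm thick. 0 = up (tilted 16 deg), 0.28 rad = shut against its stop, top level and 38 mm above the worktop. Pushed less than 0.17 it springs back up, beyond that it pulls itself shut and stays. Takes about 5 N down at its press point.
- press_left (a point): Point to press on the long side section on the unit's +y side: on its top face, mid-length, by three small grey ribs, 25 mm outward from its hinge line and 11 mm in from its outer edge; moves with the section: about 45 mm above the worktop when up, 38 mm when shut.
- sec_right (a joint): Hinge of the long side section on the unit's -y side; 120 mm long, 36 mm from hinge (at the middle panel's edge) to outer edge, 4 mm thick. 0 = up (tilted 16 deg), 0.28 rad = shut against its stop, top level and 38 mm above the worktop. Pushed less than 0.17 it springs back up, beyond that it pulls itself shut and stays. Takes about 5 N down at its press point.
- press_right (a point): Point to press on the long side section on the unit's -y side: on its top face, mid-length, by three small grey ribs, 25 mm outward from its hinge line and 11 mm in from its outer edge; moves with the section: about 45 mm above the worktop when up, 38 mm when shut.
- driver: Bystander: yellow-handled screwdriver lying flat on the worktop beside the unit, under 40 mm high; origin under it.
- pot: Bystander: screw jar standing on the worktop, 52 mm across, 55 mm high; origin at the centre of its underside.
- dial: Bystander: loose black control knob standing on the worktop, 52 mm across, 26 mm high; origin at the centre of its underside.

How it is judged (in metres and radians):
At the end, for the whole second after the job is handed in: All four rim sections are past 0.24 rad of their 0.28 rad travel and stay there; screwdriver, jar and knob within 40 mm of where they were (value of joint each of sec_plug, sec_plain, sec_left, sec_right above 0.24 rad and not (distance of driver from where it was at the start of the episode above 0.04 m) and not (distance of pot from where it was at the start of the episode above 0.04 m) and not (distance of dial from where it was at the start of the episode above 0.04 m)); the robot touches nothing.
It fails at once if the screwdriver, jar or knob is shifted by 40 mm or lifted by 30 mm (distance of any of driver, pot, dial from where it was at the start of the episode above 0.04 m or height (world z) of any of driver, pot, dial above 0.03 m).
It also fails if it takes over 48 s, if anything falls off the work surface, if the arm or the gripper's body presses on something with over 40 N, if the wrist force passes 120 N, or if a joint passes its speed limit or range.

## Working session

There is one attempt and no reset: what is moved stays moved. The work goes in short steps, Python scripts to look and compute and a shell command to move; the robot and the scene stay as the last step left them, time stands still between calls to the robot, and variables do not carry over. Pictures are saved under pics/ and viewed, about 8 in all and at most 12, crops included, and the job is handed in when it is done.

```bash
mkdir -p pics
python3 - <<'E'
from rig import bot, vision
import cv2,numpy as np
np.set_printoptions(precision=4,suppress=True)
for n in ("top","side"):
    cv2.imwrite(f"pics/{n}0.png",vision.capture(n)[:,:,::-1]); i=vision.camera_info(n); print(n,i)
print(vision.camera_info("wrist"))
s=bot.read_state(); print(s["time_s"],s["position"],s["tcp_rot"],s["force"],bot.grip_depth)
E
```

```text
top {'intrinsics': array([[423.6402,   0.    , 247.7276],
       [  0.    , 423.6402, 195.5271],
       [  0.    ,   0.    ,   1.    ]]), 'dist': array([0.0266, 0.    , 0.    , 0.    , 0.    ]), 'camera_from_world': array([[ 0.0161, -0.9993, -0.0338,  0.0617],
       [ 0.9972,  0.0136,  0.0741, -0.602 ],
       [-0.0736, -0.0349,  0.9967, -0.8542],
       [ 0.    ,  0.    ,  0.    ,  1.    ]])}
side {'intrinsics': array([[394.8001,   0.    , 256.1229],
       [  0.    , 394.8001, 196.9759],
       [  0.    ,   0.    ,   1.    ]]), 'dist': array([0.0399, 0.    , 0.    , 0.    , 0.    ]), 'camera_from_world': array([[-0.9053, -0.4248,  0.0071,  0.5695],
       [ 0.2393, -0.496 ,  0.8347, -0.1837],
       [-0.351 ,  0.7573,  0.5506, -0.6809],
       [ 0.    ,  0.    ,  0.    ,  1.    ]])}
{'intrinsics': array([[278.455 ,   0.    , 260.8841],
       [  0.    , 278.455 , 193.2253],
       [  0.    ,   0.    ,   1.    ]]), 'dist': array([-0.0519,  0.    ,  0.    ,  0.    ,  0.    ]), 'mount': array([[ 0.0003,  0.9671,  0.2545,  0.0692],
       [ 1.    , -0.0001, -0.0007,  0.0009],
       [-0.0007,  0.2545, -0.9671, -0.1618],
       [ 0.    ,  0.    ,  0.    ,  1.    ]])}
0.1 [0.1729 0.5999 0.2217] [[-0.9608  0.2771 -0.0009]
 [ 0.2771  0.9608 -0.0017]
 [ 0.0003 -0.0019 -1.    ]] [-0.0525  0.0644 -0.2839] -0.0187
```

View pics/top0.png

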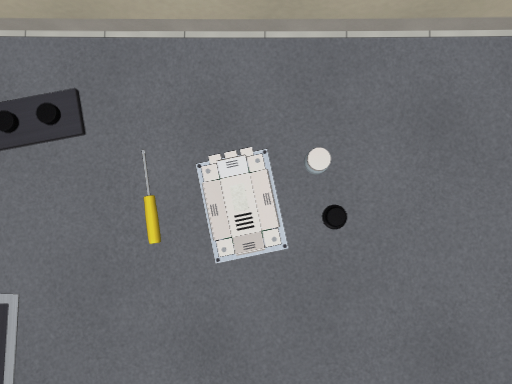

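View pics/side0.png

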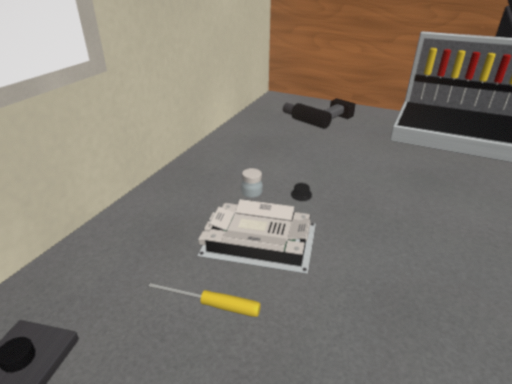

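The top view shows the unit at about (241,207), with its sockets at the top (+x away from the robot). The rib marks are near (231,163), (249,245), (214,210) and (267,199). The driver, jar and knob are well clear, at (151,215), (319,160) and (335,217).

```bash
cat > h.py <<'E'
import cv2,numpy as np
from rig import bot,vision
np.set_printoptions(precision=4,suppress=True)
def ray(name,px,z,T=None):
    i=vision.camera_info(name)
    u=cv2.undistortPoints(np.array(px,float).reshape(-1,1,2),i["intrinsics"],i["dist"]).reshape(-1,2)
    d=np.c_[u[:,0],-u[:,1],-np.ones(len(u))]
    if T is None: T=np.linalg.inv(i["camera_from_world"])
    d=d@T[:3,:3].T; o=T[:3,3]
    return o+d*((z-o[2])/d[:,2])[:,None]
E
python3 - <<'E'
from h import *
im=cv2.imread("pics/top0.png"); g=cv2.cvtColor(im,cv2.COLOR_BGR2GRAY)
# local dark blobs (blackhat)
bh=cv2.morphologyEx(g,cv2.MORPH_BLACKHAT,np.ones((9,9)))
for nm,gs,z in (("corner",[(199,166),(265,152),(285,246),(218,260)],.003),("rib",[(231,163),(249,245),(214,210),(267,199)],.045)):
    P=[]
    for x,y in gs:
        w=bh[y-6:y+7,x-6:x+7].astype(float); w[w<.4*w.max()]=0
        yy,xx=np.mgrid[y-6:y+7,x-6:x+7]; P.append([(w*xx).sum()/w.sum(),(w*yy).sum()/w.sum()])
    W=ray("top",P,z); print(nm,np.array(P).round(1).tolist()); print(W, W.mean(0))
    print([np.linalg.norm(W[a]-W[b]).round(4) for a,b in((0,1),(1,2),(2,3),(3,0))])
cv2.imwrite("pics/crop0.png",cv2.resize(im[140:275,185:300],None,fx=5,fy=4.4,interpolation=cv2.INTER_CUBIC))
E
```

```text
corner [[199.4, 165.8], [263.7, 152.2], [284.1, 245.4], [217.7, 259.2]]
[[ 0.6647  0.1757  0.003 ]
 [ 0.6956  0.0388  0.003 ]
 [ 0.4989 -0.0065  0.003 ]
 [ 0.4676  0.1323  0.003 ]] [0.5817 0.0851 0.003 ]
[np.float64(0.1403), np.float64(0.2019), np.float64(0.1422), np.float64(0.2019)]
rib [[231.0, 162.3], [248.8, 245.3], [213.4, 209.8], [267.5, 198.1]]
[[0.6667 0.105  0.045 ]
 [0.4995 0.0662 0.045 ]
 [0.5695 0.1388 0.045 ]
 [0.5947 0.0299 0.045 ]] [0.5826 0.085  0.045 ]
[np.float64(0.1716), np.float64(0.1008), np.float64(0.1118), np.float64(0.104)]
```

View pics/crop0.png

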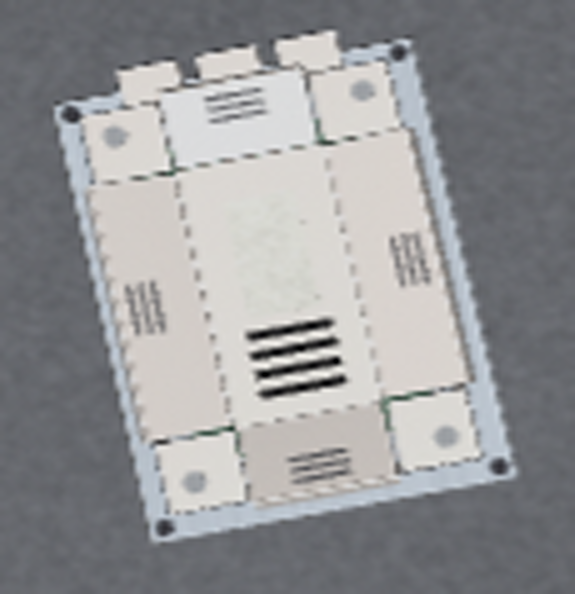

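The rib spacings measure 172 and 112 mm, exactly as the sizes given require. The unit is centred at about (0.582, 0.085) with a yaw of about 13°. I'll close the fingers, turn them to line up with the unit, and start with the left section.

```bash
cat > to.py <<'E'
import sys; from h import *
P=dict(plug=(.6667,.105),plain=(.4995,.0662),left=(.5695,.1388),right=(.5947,.0299))
s=bot.read_state(); R=np.array(s["tcp_rot"]); p=np.array(s["position"])
u=np.array([.974,.226,0])@R
print("t",s["time_s"],"p",p,"F",s["force"],"yaw err about tool z",np.degrees(np.arctan2(u[1],u[0])))
for n in sys.argv[2:]: print(n,(R.T@(np.r_[P[n],float(sys.argv[1])]-p)*1000).round(1))
E
python3 -m jog '[[[-509,-333,20],[0,0,-29],1],[[-509,-333,20],[0,0,-29],1],[[-509,-333,20],[0,0,-29],1],[[-509,-333,20],[0,0,-29],1],[[-509,-333,20],[0,0,-29],1],[[-509,-333,20],[0,0,-29],1],[[-509,-333,20],[0,0,-29],1],[[-509,-333,20],[0,0,-29],1],[[-509,-333,20],[0,0,-29],1],[[-509,-333,20],[0,0,-29],1],[[-509,-333,20],[0,0,-29],1],[[-509,-333,20],[0,0,-29],1]]'; python3 to.py 0.07 left
```

```text
time_s: 1.1
position: [0.4937, 0.2272, 0.2061]
tcp_rot: [[-0.975, -0.223, -0.001], [-0.223, 0.975, -0.0], [0.001, 0.0, -1.0]]
force: [0.3, 1.2, -0.3]
opening: 0.175
t 1.1 p [0.4937 0.2272 0.2061] F [ 0.3365  1.1925 -0.313 ] yaw err about tool z 179.83829650079582
left [ -54.3 -103.1  136. ]
```

```bash
python3 -m jog '[[[-40,-85,70],[0,0,0],1],[[-40,-85,70],[0,0,0],1],[[-40,-85,70],[0,0,0],1],[[-40,-85,70],[0,0,0],1],[[-40,-85,70],[0,0,0],1],[[-40,-85,70],[0,0,0],1],[[-40,-85,70],[0,0,0],1]]'; python3 to.py 0.065 left
```

```text
time_s: 1.68
position: [0.5504, 0.1562, 0.1372]
tcp_rot: [[-0.974, -0.225, 0.0], [-0.225, 0.974, 0.0], [-0.001, 0.0, -1.0]]
force: [0.9, -0.3, 0.3]
opening: 0.003
t 1.6833 p [0.5504 0.1562 0.1372] F [ 0.9092 -0.3474  0.3465] yaw err about tool z 179.92296911692833
left [-14.6 -21.3  72.2]
```

Here I'll move over the press point to z = 0.065 and check with a wrist picture.

```bash
python3 -m jog '[[[-14.6,-21.3,40],[0,0,0],1],[[-14.6,-21.3,72],[0,0,0],1],[[-14.6,-21.3,72],[0,0,0],1],[[-14.6,-21.3,72],[0,0,0],1],[[-14.6,-21.3,72],[0,0,0],1]]'; python3 to.py 0.038 left; python3 -c "
from h import *
cv2.imwrite('pics/w1.png',vision.capture('wrist')[:,:,::-1])"
```

```text
time_s: 2.1
position: [0.5699, 0.1388, 0.0662]
tcp_rot: [[-0.974, -0.225, 0.001], [-0.225, 0.974, 0.0], [-0.001, -0.0, -1.0]]
force: [0.6, 0.8, -0.0]
opening: 0.007
t 2.1 p [0.5699 0.1388 0.0662] F [ 0.6019  0.8245 -0.044 ] yaw err about tool z 179.93508612415567
left [ 0.5  0.1 28.2]
```

View pics/w1.png

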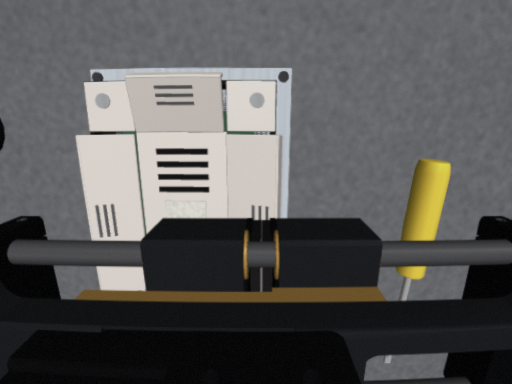

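The wrist view shows the fingertips right over the left section's rib marks (260,212), and the driver is clear at the right. Now I'll press gently.

```bash
python3 -m jog '[[[0,0,12],[0,0,0],1],[[0,0,16],[0,0,0],1],[[0,0,20],[0,0,0],1],[[0,0,23],[0,0,0],1],[[0,0,25],[0,0,0],1],[[0,0,26.5],[0,0,0],1],[[0,0,28],[0,0,0],1],[[0,0,28.5],[0,0,0],1],[[0,0,28.5],[0,0,0],1]]'; python3 to.py 0.038 left
```

```text
time_s: 2.9
position: [0.5699, 0.1376, 0.0381]
tcp_rot: [[-0.975, -0.224, 0.0], [-0.224, 0.975, -0.0], [-0.0, -0.0, -1.0]]
force: [-3.9, 0.4, 14.8]
opening: 0.006
t 2.9 p [0.5699 0.1376 0.0381] F [-3.8924  0.3818 14.7517] yaw err about tool z 179.85823348235348
left [0.1 1.3 0.1]
```

The tip is at 38.1 mm with 15 N, so the section is against its stop. Next I'll lift and go to the plug end.

```bash
python3 -m jog '[[[0,0,-20],[0,0,0],1],[[0,0,-32],[0,0,0],1],[[0,0,-32],[0,0,0],1],[[0,0,-32],[0,0,0],1]]'; python3 to.py 0.065 plug plain right
```

```text
time_s: 3.23
position: [0.5707, 0.1375, 0.0685]
tcp_rot: [[-0.975, -0.223, 0.002], [-0.223, 0.975, -0.0], [-0.002, -0.0, -1.0]]
force: [-0.4, -0.6, 0.2]
opening: 0.006
t 3.2333 p [0.5707 0.1375 0.0685] F [-0.4055 -0.642   0.1684] yaw err about tool z 179.84371342968063
plug [-86.3 -53.1   3.7]
plain [ 85.3 -53.6   3.3]
right [   0.6 -110.3    3.5]
```

```bash
python3 -m jog '[[[-86.3,-53.1,3.5],[0,0,0],1],[[-86.3,-53.1,3.5],[0,0,0],1],[[-86.3,-53.1,3.5],[0,0,0],1],[[-86.3,-53.1,3.5],[0,0,0],1],[[-86.3,-53.1,3.5],[0,0,0],1],[[-86.3,-53.1,3.5],[0,0,0],1]]'; python3 to.py 0.038 plug
```

```text
time_s: 3.73
position: [0.6636, 0.1054, 0.0629]
tcp_rot: [[-0.975, -0.223, -0.005], [-0.223, 0.975, 0.0], [0.004, 0.001, -1.0]]
force: [-0.1, -0.3, 0.1]
opening: 0.008
t 3.7333 p [0.6636 0.1054 0.0629] F [-0.1152 -0.3359  0.1332] yaw err about tool z 179.84351279558692
plug [-3.  -1.1 24.8]
```

```bash
python3 -m jog '[[[-1,-0.5,8],[0,0,0],1],[[-1,-0.5,12],[0,0,0],1],[[-1,-0.5,16],[0,0,0],1],[[-1,-0.5,19],[0,0,0],1],[[-1,-0.5,21],[0,0,0],1],[[-1,-0.5,23],[0,0,0],1],[[-1,-0.5,24.5],[0,0,0],1],[[-1,-0.5,25.5],[0,0,0],1],[[-1,-0.5,25.5],[0,0,0],1]]'; python3 to.py 0.038 plug
```

```text
time_s: 4.48
position: [0.6668, 0.1047, 0.0385]
tcp_rot: [[-0.975, -0.223, -0.001], [-0.223, 0.975, -0.0], [0.001, -0.0, -1.0]]
force: [-0.1, 0.5, -1.1]
opening: 0.003
t 4.4833 p [0.6668 0.1047 0.0385] F [-0.1087  0.5149 -1.0752] yaw err about tool z 179.84518486746597
plug [0.  0.3 0.5]
```

```bash
python3 -m jog '[[[0,0,1],[0,0,0],1],[[0,0,1.5],[0,0,0],1],[[0,0,1.5],[0,0,0],1]]'; python3 -m jog '[[[0,0,-20],[0,0,0],1],[[0,0,-32],[0,0,0],1],[[0,0,-32],[0,0,0],1],[[0,0,-32],[0,0,0],1]]'; python3 to.py 0.065 right plain
```

```text
time_s: 4.73
position: [0.667, 0.1047, 0.0383]
tcp_rot: [[-0.975, -0.223, -0.0], [-0.223, 0.975, -0.0], [0.0, -0.0, -1.0]]
force: [-0.9, -0.1, 3.6]
opening: 0.005
time_s: 5.07
position: [0.668, 0.1048, 0.0705]
tcp_rot: [[-0.975, -0.223, 0.003], [-0.223, 0.975, -0.0], [-0.003, -0.001, -1.0]]
force: [-0.6, -0.4, -0.6]
opening: 0.005
t 5.0667 p [0.668  0.1048 0.0705] F [-0.6346 -0.3645 -0.5762] yaw err about tool z 179.8455997236362
right [ 88.2 -56.7   5.3]
plain [172.9  -0.    5. ]
```

Plug is shut: the tip touched at 38.3 mm. Next is the right section.

```bash
python3 -m jog '[[[88,-56.7,5],[0,0,0],1],[[88,-56.7,5],[0,0,0],1],[[88,-56.7,5],[0,0,0],1],[[88,-56.7,5],[0,0,0],1],[[88,-56.7,5],[0,0,0],1],[[88,-56.7,5],[0,0,0],1],[[88,-56.7,5],[0,0,0],1]]'; python3 to.py 0.038 right
```

```text
time_s: 5.65
position: [0.5952, 0.0305, 0.0644]
tcp_rot: [[-0.975, -0.224, 0.002], [-0.224, 0.975, 0.0], [-0.002, -0.0, -1.0]]
force: [0.6, -0.8, 0.5]
opening: 0.003
t 5.65 p [0.5952 0.0305 0.0644] F [ 0.5767 -0.7574  0.4566] yaw err about tool z 179.88776549792027
right [ 0.7 -0.5 26.4]
```

```bash
python3 -m jog '[[[0,0,10],[0,0,0],1],[[0,0,14],[0,0,0],1],[[0,0,18],[0,0,0],1],[[0,0,21],[0,0,0],1],[[0,0,23],[0,0,0],1],[[0,0,25],[0,0,0],1],[[0,0,26.5],[0,0,0],1],[[0,0,27.5],[0,0,0],1],[[0,0,27.5],[0,0,0],1]]'; python3 to.py 0.038 right; python3 -m jog '[[[0,0,-20],[0,0,0],1],[[0,0,-32],[0,0,0],1],[[0,0,-32],[0,0,0],1],[[0,0,-32],[0,0,0],1]]'; python3 to.py 0.065 plain
```

```text
time_s: 6.4
position: [0.5937, 0.0302, 0.0382]
tcp_rot: [[-0.975, -0.223, -0.0], [-0.223, 0.975, 0.0], [0.0, 0.0, -1.0]]
force: [-2.2, 0.8, 8.5]
opening: 0.005
t 6.4 p [0.5937 0.0302 0.0382] F [-2.1535  0.7821  8.5235] yaw err about tool z 179.8466568986226
right [-0.9 -0.6  0.2]
time_s: 6.73
position: [0.5946, 0.0299, 0.0697]
tcp_rot: [[-0.975, -0.223, 0.002], [-0.223, 0.975, -0.0], [-0.002, -0.001, -1.0]]
force: [-0.8, 0.5, -0.2]
opening: 0.005
t 6.7333 p [0.5946 0.0299 0.0697] F [-0.812   0.4509 -0.2234] yaw err about tool z 179.84613624501452
plain [84.6 56.6  4.4]
```

```bash
python3 -m jog '[[[84.6,56.6,4],[0,0,0],1],[[84.6,56.6,4],[0,0,0],1],[[84.6,56.6,4],[0,0,0],1],[[84.6,56.6,4],[0,0,0],1],[[84.6,56.6,4],[0,0,0],1],[[84.6,56.6,4],[0,0,0],1],[[84.6,56.6,4],[0,0,0],1]]'; python3 to.py 0.038 plain
```

```text
time_s: 7.32
position: [0.5009, 0.0657, 0.0649]
tcp_rot: [[-0.975, -0.223, 0.003], [-0.223, 0.975, -0.0], [-0.002, -0.001, -1.0]]
force: [0.0, -0.4, -0.3]
opening: 0.006
t 7.3167 p [0.5009 0.0657 0.0649] F [ 0.0295 -0.3983 -0.2801] yaw err about tool z 179.81814256088663
plain [ 1.4  0.8 26.9]
```

Then I'll lift off and back away to the left so the top camera can see the cover.

```bash
python3 -m jog '[[[1,0.5,10],[0,0,0],1],[[1,0.5,14],[0,0,0],1],[[1,0.5,18],[0,0,0],1],[[1,0.5,21],[0,0,0],1],[[1,0.5,23],[0,0,0],1],[[1,0.5,25],[0,0,0],1],[[1,0.5,26.5],[0,0,0],1],[[1,0.5,27.5],[0,0,0],1],[[1,0.5,28],[0,0,0],1]]'; python3 to.py 0.038 plain; python3 -m jog '[[[0,0,-25],[0,0,0],1],[[0,0,-65],[0,0,0],1],[[0,0,-105],[0,0,0],1],[[0,60,-150],[0,0,0],1],[[0,260,-150],[0,0,0],1],[[0,260,-150],[0,0,0],1],[[0,260,-150],[0,0,0],1],[[0,260,-150],[0,0,0],1],[[0,260,-150],[0,0,0],1],[[0,260,-150],[0,0,0],1],[[0,260,-150],[0,0,0],1],[[0,260,-150],[0,0,0],1]]'; python3 -c "
from h import *
a=vision.capture('top')[130:280,110:360,::-1];b=vision.capture('side')[150:330,130:340,::-1]
cv2.imwrite('pics/end.png',np.vstack([cv2.resize(a,(500,300),interpolation=2),cv2.resize(b,(500,300),interpolation=2)]))"
```

```text
time_s: 8.07
position: [0.4982, 0.0665, 0.038]
tcp_rot: [[-0.975, -0.224, 0.001], [-0.224, 0.975, -0.0], [-0.001, -0.0, -1.0]]
force: [-2.6, -0.6, 14.2]
opening: 0.003
t 8.0667 p [0.4982 0.0665 0.038 ] F [-2.638  -0.6298 14.2458] yaw err about tool z 179.85485530846248
plain [-1.2 -0.6  0. ]
time_s: 9.07
position: [0.4391, 0.3208, 0.1869]
tcp_rot: [[-0.974, -0.227, 0.0], [-0.227, 0.974, -0.0], [-0.0, -0.0, -1.0]]
force: [-1.1, 0.0, 1.2]
opening: 0.005
```

View pics/end.png

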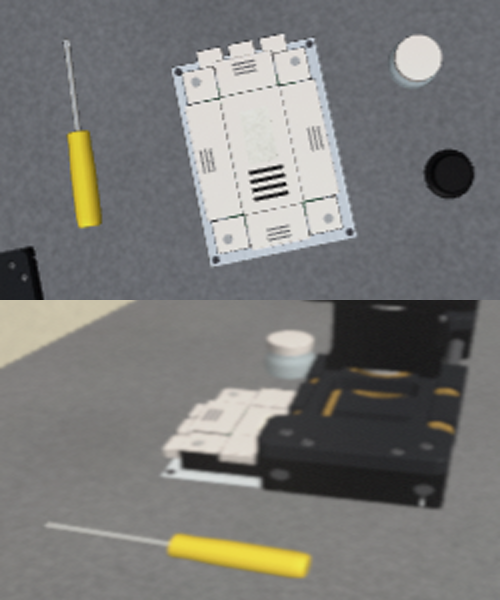

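The top view shows all four sections with the same white shade as the panel, so they are level. The driver, jar and knob have not moved. In the side view the gripper hides part of the unit, but what can be seen is flat. The arm is touching nothing, so I'm handing in.

```bash
python3 -c "
from rig import bot
print(bot.read_state()['force']); print(bot.hand_in())"
```

```text
[ 0.38821081 -1.01177407  0.62729483]
the job is handed in; nothing more can be done
None
```

I pressed all four rim sections shut with the closed fingertips, in the order left, plug, right, plain, and handed the job in at about 9 s of the 48 s allowed. `hand_in` gives no verdict.

- **Each press:** every section reached its stop with the fingertips at 38.0–38.3 mm, against the 38 mm given for shut. The highest force I read was about 15 N. The plug section showed no force at first because it had already pulled itself shut. Pressing 1.5 mm further then met it at 38.3 mm with 3.6 N.
- **Final top view:** all four sections look as level as the middle panel. The screwdriver, jar and knob look unmoved; I judged this by eye and did not measure it.
- **Limits of the checks:** I could not read the hinge angles directly. In the last side view the gripper hid part of the unit, so that view confirms only the part that shows. The arm ended clear of everything, with about 1 N on the tool.

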